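# Lay out the dosing station

## Task

Lay out the dosing station on the white mat: stand the small red-capped bottle in the ring nearest the pipette-tip box, the white-capped amber bottle in the ring at the other end, nearest the stack of dishes, and the navy-capped bottle in the ring between them, each upright and centred in its ring. Set the timer face up on the middle of the tip box's lid. Leave the stack of dishes and the black-capped amber bottles behind the mat where they stand.

Things in the scene. Friction and masses are not known exactly. Their poses are not given: they have to be found in the camera images.
- red_bottle_mid (a point): Small white plastic bottle with a red screw cap; 40 mm across the body, 77 mm tall, about 80 g, stands upright on the worktop. The point is its centre, half-way up (z axis up along the bottle). The straight body may be gripped from above at or just above this point.
- navy_bottle_mid (a point): White plastic bottle with a dark navy-blue screw cap; 50 mm across the body, 95 mm tall, about 130 g, stands upright on the worktop. The point is its centre, half-way up (z axis up along the bottle). The straight body may be gripped from above at or just above this point.
- amber_bottle_mid (a point): Small amber glass-coloured bottle with a white screw cap; 50 mm across the body, 101 mm tall, about 190 g, stands upright on the worktop. The point is its centre, half-way up (z axis up along the bottle). The straight body may be gripped from above at or just above this point.
- timer_mid (a point): White digital bench timer with one red and two dark buttons, lying face up: a square 62 x 62 mm, 15 mm thick (18 over the buttons), about 70 g. The point is the centre of the 15 mm body, 7.5 mm above its underside; x and y axes are square to its sides, z axis up out of its face. Can be gripped across either pair of sides (62 mm).
- mat: Fixed flat white mat, 115 mm (its x) by 275 mm (its y) and 5 mm thick, with three printed blue rings (60 mm inside, 68 mm outside) in a row along its y axis. Origin: centre of its underside, z up. The middle ring is centred on the origin, the end rings at y = +85 and y = -85 mm in the mat's own frame. The rings are flat print. The tip box stands beyond one end of the mat, the dishes beyond the other; which is where changes.
- tip_box: Fixed clear bluish pipette-tip box with white tips inside, lid shut and fixed: 76 mm (its x; flat lid top 68 mm) by 118 mm (its y), flat top 71 mm above the worktop. Origin: centre of its underside, z up.
- dishes_mid (a point): Bystander: stack of three capped whitish culture dishes, 90 mm across, 47 mm tall, loose, beyond the other end of the mat. The point is its centre, half-way up.
- amber_half: Bystander: larger amber bottle with a black cap, 76 mm across, 152 mm tall, standing loose behind the mat. Origin: centre of its underside.
There are look-alikes about, which are no part of the job. What is shaped like the part that bears navy_bottle_mid but green is not meant.

How it is judged:
At the end, for the whole second after the job is handed in: Bottles upright on the mat within 14 mm of their ring centres (red at the tip box's end, navy middle, amber at the other end); timer face up on the lid, centre within 15 mm of the box's centre; dishes and black-capped bottle within 20 mm of their starts; all at rest (((y of tip_box in the frame of mat above 0 m and x of red_bottle_mid in the frame of mat between -0.014 and 0.014 m and y of red_bottle_mid in the frame of mat between 0.071 and 0.099 m and z of red_bottle_mid in the frame of mat between 0.0395 and 0.0475 m and angle between each of red_bottle_mid, amber_bottle_mid's own z axis and vertical below 0.1 rad and x of amber_bottle_mid in the frame of mat between -0.014 and 0.014 m and y of amber_bottle_mid in the frame of mat between -0.099 and -0.071 m and z of amber_bottle_mid in the frame of mat between 0.0515 and 0.0595 m) or (y of tip_box in the frame of mat below 0 m and x of red_bottle_mid in the frame of mat between -0.014 and 0.014 m and y of red_bottle_mid in the frame of mat between -0.099 and -0.071 m and z of red_bottle_mid in the frame of mat between 0.0395 and 0.0475 m and angle between each of red_bottle_mid, amber_bottle_mid's own z axis and vertical below 0.1 rad and x of amber_bottle_mid in the frame of mat between -0.014 and 0.014 m and y of amber_bottle_mid in the frame of mat between 0.071 and 0.099 m and z of amber_bottle_mid in the frame of mat between 0.0515 and 0.0595 m)) and x of navy_bottle_mid in the frame of mat between -0.014 and 0.014 m and y of navy_bottle_mid in the frame of mat between -0.014 and 0.014 m and z of navy_bottle_mid in the frame of mat between 0.0485 and 0.0565 m and angle between each of navy_bottle_mid, timer_mid's own z axis and vertical below 0.1 rad and horizontal distance between timer_mid and tip_box below 0.015 m and z of timer_mid in the frame of tip_box between 0.0745 and 0.0825 m and linear speed of each of red_bottle, navy_bottle, amber_bottle, timer below 0.02 m/s and distance of each of dishes_mid, amber_half from where it was at the start of the episode below 0.02 m); the robot touches nothing.
It fails at once if the stack of dishes is pushed away (30 mm) (distance of dishes_mid from where it was at the start of the episode above 0.03 m).
It fails at once if the big black-capped amber bottle is pushed away (30 mm) (distance of amber_half from where it was at the start of the episode above 0.03 m).
It also fails if it takes over 102 s, if anything falls off the work surface, if the arm or the gripper's body presses on something with over 40 N, if the wrist force passes 120 N, or if a joint passes its speed limit or range.

## Robot

A 6-joint arm with a two-finger parallel gripper is mounted at the origin on a cart in front of the work surface, level with it; the furniture and walls round the work are solid. World frame = base frame: x ahead of the robot, y to its left, z up, the work surface at z = 0. Lengths are in m, angles in rad, forces in N, time in s.
With the tool pointing down it reaches from about 0.275 to 1 m from the base axis. Payload 8.4 kg.
Tool frame: the origin (TCP) lies on the centre line of the jaws, within the pads' length; the fingertips stand 19 mm ahead of it and the grasp point (between the pads) is the TCP; z points along the fingers, y is the direction in which the jaws open and shut (so a half turn about z gives the same grasp; the last joint's range is limited). The gripper opens to 85 mm and grips with 20 to 120 N. Pads are 22 mm wide; open, the fingers measure 114 mm over their backs; the gripper's body (76 mm by 85 mm) begins 54 mm behind the grasp point. The pads swing forward as they close: fully open they stand 13 mm farther back than shut.
Start: joints at [1.156, 0.353, 1.633, -0, 1.155, -0.002], TCP at [0.251, 0.573, 0.25] pointing down, gripper open.
Joint ranges: [-2.63, 2.63], [-0.92, 2.1], [0.06, 2.66], [-1.3, 4.44], [0, 2.69], [-3.02, 3.02]. Speed limits (rad/s): [2.22, 2.22, 2.79, 3.14, 3.14, 3.14].

## Interface

Orientations are given as [roll, pitch, yaw] about the fixed x, y, z axes, in that order (R = Rz(yaw) Ry(pitch) Rx(roll)).
In Python, from station import r, eyes gives the robot as it stands.
- The arm moves only by the tool apply_moves, never from a script. Its argument "commands" is a list that holds one entry, the list of rows, each a list of 7 numbers: the turn, a rotation vector about the world's x, y, z in rad, then the shift along the world's x, y, z in m, then the opening, from 0 (shut) to 1 (fully open). A call has 1 to 20 rows; each row is the pose to reach, as a shift and turn from the pose commanded when the call began; what a row does not reach only later rows make up. A row lasts 1/12 s, in which the tool goes at most 41.7 mm and 7.16 degrees, less where a joint would pass 70% of its speed; a pose out of reach is approached as far as the arm can. A call with a gripper value outside its range is refused whole. The fingers move at their own pace and stop on an object; the grip force is fixed at half the most. Time passes only in rows, so rows that repeat a pose let the fingers close. It gives the time, the measured TCP pose, the force and the opening at its end, in the units of the state.
- r.sense(): the state, without advancing time (a new reading comes with each control period).
- eyes.grab_frame(name): name is "side" or "top" or "wrist"; returns (picture, depth): 384x512x3 uint8, blue, green, red; 384x512 float32, m along the optical axis (not along the pixel's ray), 0 where there is no reading.
- eyes.camera_info(name): a dict with "intrinsics" (3x3 intrinsics, pixels), "T" (4x4, takes a point from camera to world coordinates); the wrist camera has in their place "mount" (4x4, takes a point from camera to tool coordinates, whose origin is the TCP and whose axes are the flange's). Camera axes: x right, y down, z forward; pixel columns grow to the right and rows downward; lengths in m; the calibration is good to about 2 mm. A picture is of the moment at which its call begins: read the wrist's pose just before it. camera_info takes no time and is no camera call.
- r.close_job(): hands the job in, once; it reports no verdict.
Trained networks look in the newest picture that a camera, given by its name, has taken for a name from the list of things; names that differ only in an ending like _2 or _b are one class to them, and where a whole thing is asked for, a point or a joint stands for the part that bears it (a point fixed in the world has none). Each returns a list of dicts, best first, with "p" (0 to 1); they miss things now and then, are a little off and sometimes report something else, mostly with a low value. They report only what shows in the picture. A call takes as long as a camera call. They do not tell look-alikes from the thing itself.
- eyes.find_in(camera, label): "position" ([x, y, z] in m, in world coordinates, good to about 4 mm: the middle of the surface that is visible of it).
- eyes.place_of(camera, label): "position" ([x, y, z] in m, in world coordinates, good to about 4 mm: a listed point, or the origin of a listed thing).
The state is a dict: "clock": time; "joint_pos": joint angles; "dq": joint speeds; "effort": joint torques, N m; "tcp_pos": TCP position; "tcp_rot": TCP orientation; "contact_force": force on the tool from outside, world axes, zero at the start; "ft_torque": the same for the moment, N m; "grip_width": finger opening in m.
Only numpy, scipy, OpenCV 4.12 (cv2) and the standard library are available. Lean on these libraries where they do the work, as an engineer would, in place of code of your own. Each camera call takes 0.05 s, during which the arm holds its last target.

## Working session

There is one attempt and no reset: what is moved stays moved. The work goes in short steps, Python scripts to look and compute and a tool call to move; the robot and the scene stay as the last step left them, time stands still between calls to the robot, and variables do not carry over. Pictures are saved under pics/ and viewed, and the job is handed in when it is done.

Besides the shell and the picture viewer there is one more tool, called as name(argument=value, ...) on one line, values as JSON. apply_moves: Moves the arm, as the interface text tells. Its arguments: {"type":"object","properties":{"commands":{"type":"array","items":{"type":"array","items":{"type":"array","items":{"type":"number"}}}}},"required":["commands"]}

```bash
ls; mkdir -p pics; python3 - <<'E'
from station import r, eyes
import cv2
s=r.sense();print(s['clock'],s['tcp_pos'],s['tcp_rot'],s['grip_width'])
for c in ['side','top']:
    p,d=eyes.grab_frame(c); cv2.imwrite(f'pics/{c}0.png',p)
    for l in ['red_bottle_mid','navy_bottle_mid','amber_bottle_mid','timer_mid','mat','tip_box','dishes_mid','amber_half']:
        for o in eyes.place_of(c,l)[:4]: print(c,l,round(o['p'],2),[round(float(v),3) for v in o['position']])
    print(eyes.camera_info(c))
print(r.sense()['clock'])
E
```

```text
pics
0.0 [0.25055744 0.57206649 0.24957455] [-3.14021667e+00  1.99579129e-05  2.72878146e+00] 0.08566268069874598
side red_bottle_mid 0.74 [0.438, -0.081, 0.036]
side navy_bottle_mid 0.82 [0.485, -0.234, 0.047]
side navy_bottle_mid 0.59 [0.429, -0.343, 0.048]
side navy_bottle_mid 0.56 [0.376, -0.161, 0.049]
side navy_bottle_mid 0.55 [0.387, -0.426, 0.047]
side amber_bottle_mid 0.75 [0.389, 0.255, 0.054]
side timer_mid 0.61 [0.443, 0.061, 0.008]
side mat 0.6 [0.611, -0.042, -0.001]
side tip_box 0.76 [0.605, -0.279, -0.001]
side dishes_mid 0.98 [0.588, 0.181, 0.021]
side amber_half 0.7 [0.782, -0.045, -0.001]
side amber_half 0.43 [0.438, -0.077, 0.037]
{'intrinsics': array([[436.92419746,   0.        , 247.08696911],
       [  0.        , 436.92419746, 203.86488312],
       [  0.        ,   0.        ,   1.        ]]), 'T': array([[-0.99949233, -0.0181394 ,  0.02619246,  0.55618888],
       [-0.03181479,  0.61219115, -0.7900695 ,  0.94547696],
       [-0.0017034 , -0.79050171, -0.61245746,  0.87086697],
       [ 0.        ,  0.        ,  0.        ,  1.        ]])}
top red_bottle_mid 0
[... 293 characters left out ...]
59, 0.009]
top mat 0.6 [0.607, -0.042, 0.0]
top mat 0.47 [0.39, 0.255, 0.05]
top mat 0.45 [0.589, 0.182, 0.022]
top tip_box 0.9 [0.605, -0.277, 0.003]
top dishes_mid 0.91 [0.585, 0.181, 0.019]
top dishes_mid 0.43 [0.385, -0.25, 0.05]
top amber_half 0.83 [0.78, -0.048, 0.002]
{'intrinsics': array([[408.92535419,   0.        , 256.57163435],
       [  0.        , 408.92535419, 190.17051079],
       [  0.        ,   0.        ,   1.        ]]), 'T': array([[-0.01091799, -0.98876604,  0.14907215,  0.40841194],
       [-0.99993186,  0.01017984, -0.0057138 , -0.08316774],
       [ 0.00413208, -0.14912438, -0.98880981,  1.28167489],
       [ 0.        ,  0.        ,  0.        ,  1.        ]])}
0.9
```

View pics/top0.png

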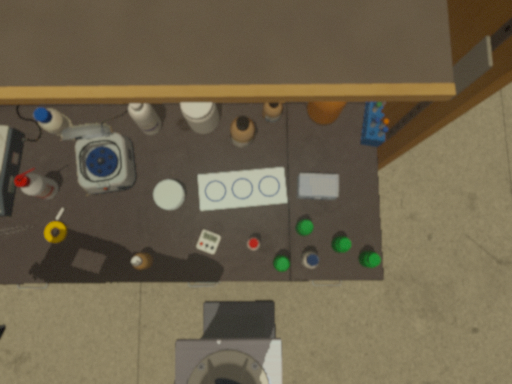

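View pics/side0.png

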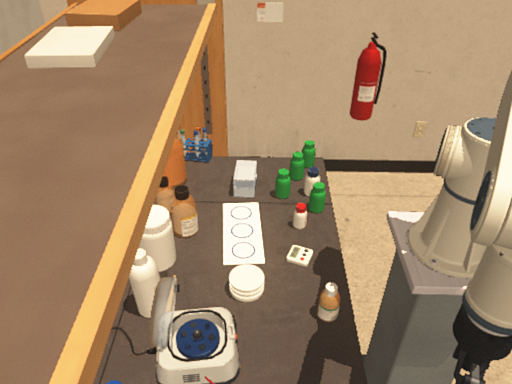

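```bash
cat > h.py <<'E'
from station import r, eyes
import cv2, numpy as np
def plane(c,uv,z):
    i=eyes.camera_info(c);K=i['intrinsics'];T=i['T']
    uv=np.atleast_2d(np.asarray(uv,float))
    d=np.c_[(uv-[K[0,2],K[1,2]])/[K[0,0],K[1,1]],np.ones(len(uv))]@T[:3,:3].T
    return T[:3,3]+d*((z-T[2,3])/d[:,2])[:,None]
def cloud(c,depth):
    i=eyes.camera_info(c);K=i['intrinsics'];T=i['T']
    v,u=np.mgrid[:384,:512]
    P=np.stack([(u-K[0,2])/K[0,0]*depth,(v-K[1,2])/K[1,1]*depth,depth],-1)
    return P@T[:3,:3].T+T[:3,3]
E
python3 - <<'E'
from h import *
p,d=eyes.grab_frame('top'); X=cloud('top',d)
print('shelf',X[50,250],X[92,250])
def rect(mask,z,name):
    n,l,st,c=cv2.connectedComponentsWithStats(mask.astype(np.uint8))
    k=1+np.argmax(st[1:,4]); v,u=np.where(l==k)
    P=plane('top',np.c_[u,v],z)[:,:2]*1000
    print(name,cv2.minAreaRect(P.astype(np.float32)),P.mean(0),st[k])
sub=np.zeros((384,512),bool)
m=sub.copy(); m[160:215,192:292]=1
rect(m&(p.min(2)>120),.005,'mat')
ring=m&(p[...,0].astype(int)-p[...,2]>35)
for a,b in((200,229),(230,255),(256,284)):
    q=ring.copy();q[:,:a]=0;q[:,b:]=0
    v,u=np.where(q);P=plane('top',np.c_[u,v],.005)[:,:2].astype(np.float32)*1000
    print('ring',len(u),cv2.fitEllipse(P) if len(u)>5 else '')
m=sub.copy();m[225:260,190:228]=1
rect(m&(p.min(2)>110),.015,'timer')
m=sub.copy();m[168:205,292:345]=1
Z=X[...,2]; rect(m&(Z>.06)&(Z<.08),.071,'box')
# tops of bottles
for n,(u,v),h in (('red',(253,243),.077),('navy',(311,260),.095),('amber',(137,261),.101)):
    s=Z[v-14:v+14,u-14:u+14]; mm=(s>h-.008)&(s<h+.01)
    Q=X[v-14:v+14,u-14:u+14][mm]
    print(n,mm.sum(),Q.mean(0),(Q.max(0)+Q.min(0))/2)
a=cv2.resize(p[205:285,180:400],None,fx=3.6,fy=3.6,interpolation=cv2.INTER_CUBIC);cv2.imwrite('pics/crop1.png',a)
p,d=eyes.grab_frame('side');cv2.imwrite('pics/crop2.png',cv2.resize(p[130:330,210:350],None,fx=3,fy=3,interpolation=cv2.INTER_CUBIC))
X2=cloud('side',d)
print('shelf side',X2[200,150])
E
```

```text
shelf [ 0.79466604 -0.07773507  0.53969954] [ 0.70764974 -0.07704419  0.54400942]
mat ((607.6146850585938, -44.471954345703125), (116.77008819580078, 276.93914794921875), 4.717074871063232) [607.2545932  -44.31111648] [ 198  167   90   44 3193]
ring 0 
ring 0 
ring 0 
timer ((441.3759765625, 60.5068359375), (62.00252914428711, 61.925636291503906), 68.5113296508789) [439.25482219  61.13730458] [196 230  25  24 327]
box ((604.5808715820312, -275.6624755859375), (117.5564956665039, 68.86235046386719), 87.09458923339844) [ 604.65421628 -274.71902224] [299 174  40  24 871]
red 81 [ 0.4325955  -0.07779223  0.07712305] [ 0.43262328 -0.07797243  0.07687513]
navy 126 [ 0.38318738 -0.24707205  0.09443889] [ 0.38346909 -0.24677805  0.09380088]
amber 79 [0.385926   0.25528308 0.1001244 ] [0.38499991 0.25651228 0.10080291]
shelf side [0.69746399 0.49715568 0.52679307]
```

View pics/crop1.png

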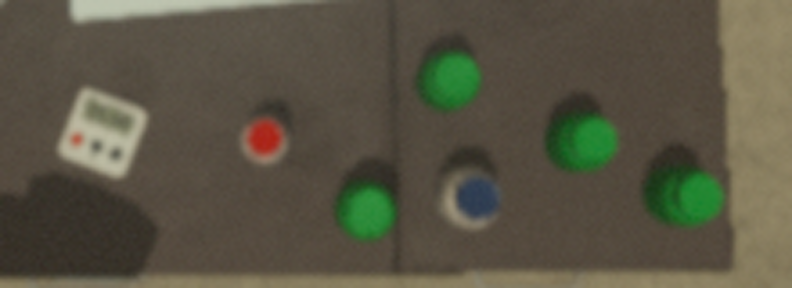

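View pics/crop2.png

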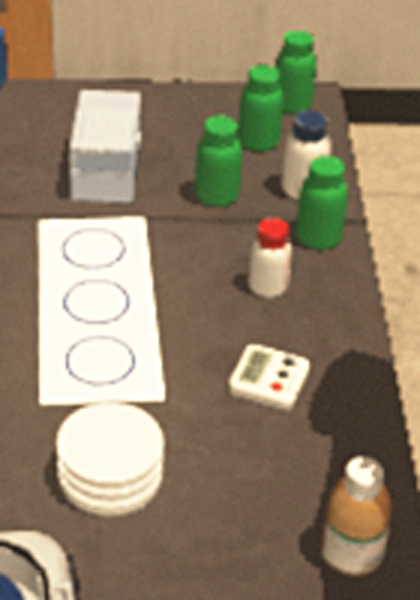

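Navy look-alikes in the top picture are the green bottles at (305,227), (282,264), (343,244) and (372,260). The white bottle with the navy cap is at (311,260). For the others, red is at (253,243) (the red-tipped wash bottle at (22,181) is too big), and amber with the white cap is at (137,261) (the black-capped ones at (242,128) and (272,108) are not meant). The crops confirm these choices. I'm starting with amber.

apply_moves(commands=[[[0, 0, -0.15, 0.04, -0.09, -0.03, 1], [0, 0, -0.3, 0.08, -0.18, -0.06, 1], [0, 0, -0.45, 0.11, -0.25, -0.09, 1], [0, 0, -0.574, 0.1365, -0.3165, -0.09, 1], [0, 0, -0.574, 0.1365, -0.3165, -0.09, 1], [0, 0, -0.574, 0.1365, -0.3165, -0.09, 1], [0, 0, -0.574, 0.1365, -0.3165, -0.09, 1], [0, 0, -0.574, 0.1365, -0.3165, -0.09, 1], [0, 0, -0.574, 0.1365, -0.3165, -0.09, 1], [0, 0, -0.574, 0.1365, -0.3165, -0.09, 1], [0, 0, -0.574, 0.1365, -0.3165, -0.09, 1], [0, 0, -0.574, 0.1365, -0.3165, -0.09, 1]]])

```text
clock: 2.0
tcp_pos: [0.3875, 0.2564, 0.1606]
tcp_rot: [3.141, -0.0, 2.154]
contact_force: [0.4, -0.4, -0.1]
grip_width: 0.0849
```

```bash
python3 - <<'E'
from h import *
s=r.sense();print(s['clock'],s['tcp_pos'],s['tcp_rot'],s['contact_force'])
p,d=eyes.grab_frame('wrist');cv2.imwrite('pics/w1.png',p)
for o in eyes.place_of('wrist','amber_bottle_mid'):print(o)
print(eyes.camera_info('wrist')['mount'])
E
```

```text
2.0 [0.38752533 0.25644848 0.16059477] [ 3.14084644e+00 -2.43879544e-04  2.15406751e+00] [ 0.39668078 -0.3937518  -0.12090472]
{'position': [0.3895, 0.2533, 0.0455], 'p': 0.68}
[[ 4.78055530e-04 -9.50354334e-01 -3.11169427e-01  8.07239153e-02]
 [ 9.99999756e-01  2.95989828e-04  6.32324967e-04  1.10925089e-03]
 [-5.08829788e-04 -3.11169653e-01  9.50354243e-01 -1.25184507e-01]
 [ 0.00000000e+00  0.00000000e+00  0.00000000e+00  1.00000000e+00]]
```

View pics/w1.png

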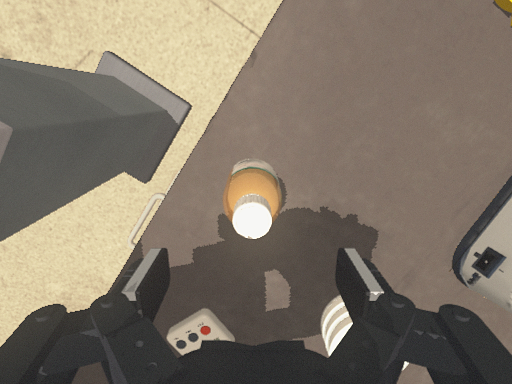

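Amber bottle is at (252,200), centred between the jaws at columns 150 and 355. Descending to grip.

apply_moves(commands=[[[0, 0, 0, 0, -0.001, -0.035, 1], [0, 0, 0, 0, -0.001, -0.07, 1], [0, 0, 0, 0, -0.001, -0.104, 1], [0, 0, 0, 0, -0.001, -0.104, 1], [0, 0, 0, 0, -0.001, -0.104, 1], [0, 0, 0, 0, -0.001, -0.104, 0], [0, 0, 0, 0, -0.001, -0.104, 0], [0, 0, 0, 0, -0.001, -0.104, 0], [0, 0, 0, 0, -0.001, -0.104, 0], [0, 0, 0, 0, -0.001, -0.104, 0], [0, 0, 0, 0, -0.001, -0.104, 0], [0, 0, 0, 0, -0.001, -0.104, 0], [0, 0, 0, 0, -0.001, -0.104, 0]]])

```text
clock: 3.18
tcp_pos: [0.3883, 0.2558, 0.0584]
tcp_rot: [3.138, -0.0, 2.155]
contact_force: [-3.1, -1.2, 13.2]
grip_width: 0.0471
```

apply_moves(commands=[[[0, 0, 0, 0, 0, 0.02, 0], [0, 0, 0, 0, 0, 0.045, 0], [0, 0, 0, 0.005, -0.005, 0.065, 0], [0, 0, -0.05, 0.02, -0.02, 0.07, 0], [0, 0, -0.1, 0.04, -0.04, 0.07, 0], [0, 0, -0.16, 0.065, -0.065, 0.07, 0], [0, 0, -0.22, 0.09, -0.09, 0.07, 0], [0, 0, -0.28, 0.115, -0.115, 0.07, 0], [0, 0, -0.34, 0.14, -0.14, 0.07, 0], [0, 0, -0.4, 0.165, -0.165, 0.07, 0], [0, 0, -0.45, 0.185, -0.185, 0.07, 0], [0, 0, -0.48, 0.2, -0.203, 0.07, 0], [0, 0, -0.5, 0.209, -0.213, 0.07, 0], [0, 0, -0.51, 0.2125, -0.216, 0.07, 0], [0, 0, -0.51, 0.2125, -0.216, 0.07, 0], [0, 0, -0.51, 0.2125, -0.216, 0.05, 0], [0, 0, -0.51, 0.2125, -0.216, 0.03, 0], [0, 0, -0.51, 0.2125, -0.216, 0.02, 0], [0, 0, -0.51, 0.2125, -0.216, 0.02, 0]]])

```text
clock: 4.77
tcp_pos: [0.5972, 0.04, 0.0742]
tcp_rot: [-3.137, -0.0, 1.646]
contact_force: [-1.9, -0.6, -1.7]
grip_width: 0.0468
```

```bash
python3 - <<'E'
from h import *
s=r.sense();print(s['clock'],s['tcp_pos'],s['tcp_rot'],s['contact_force'],s['grip_width'])
p,d=eyes.grab_frame('side');cv2.imwrite('pics/s2.png',cv2.resize(p[150:330,130:340],None,fx=3.3,fy=3.3,interpolation=cv2.INTER_CUBIC))
for o in eyes.place_of('side','amber_bottle_mid'):print(o)
E
```

```text
4.7667 [0.59715289 0.03998674 0.07422269] [-3.13693154e+00 -2.48465682e-04  1.64636770e+00] [-1.85604562 -0.58122472 -1.7489785 ] 0.04680422637141613
{'position': [0.5961, 0.0419, 0.0654], 'p': 0.9}
```

View pics/s2.png

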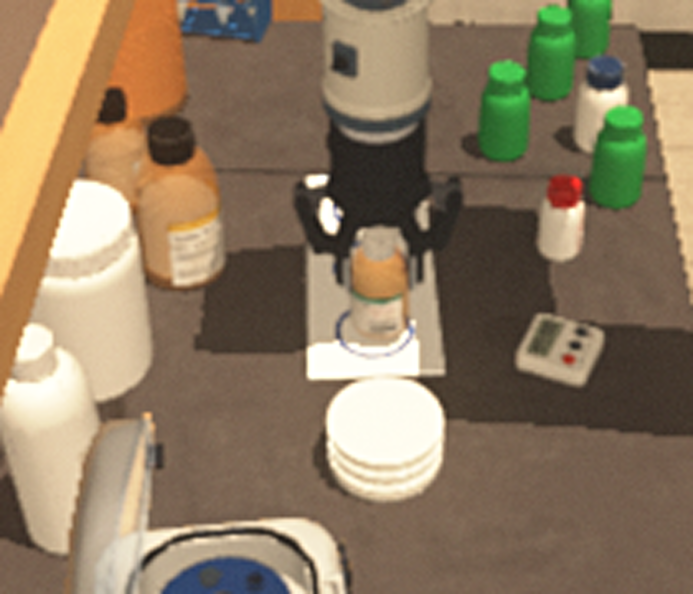

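Bottle is upright over the end ring (ring at crop (375,330)), about 10 mm above the mat. Lowering and releasing, then clear.

apply_moves(commands=[[[0, 0, 0, 0.003, 0, 0, 0], [0, 0, 0, 0.003, 0, -0.005, 0], [0, 0, 0, 0.003, 0, -0.0095, 0], [0, 0, 0, 0.003, 0, -0.0095, 0], [0, 0, 0, 0.003, 0, -0.0095, 0.3], [0, 0, 0, 0.003, 0, -0.0095, 0.6], [0, 0, 0, 0.003, 0, -0.0095, 1], [0, 0, 0, 0.003, 0, -0.0095, 1], [0, 0, 0, 0.003, 0, -0.0095, 1], [0, 0, 0, 0.003, 0, -0.0095, 1], [0, 0, 0, 0.003, 0, 0.02, 1], [0, 0, 0, 0.003, 0, 0.055, 1], [0, 0, 0, 0.003, 0, 0.085, 1], [0, 0, 0, 0.003, 0, 0.085, 1]]])

```text
clock: 6.03
tcp_pos: [0.6062, 0.0392, 0.1674]
tcp_rot: [3.133, 0.0, 1.645]
contact_force: [1.4, 0.1, 0.5]
grip_width: 0.0855
```

```bash
python3 - <<'E'
from h import *
s=r.sense();print(s['clock'],s['tcp_pos'],s['tcp_rot'],s['contact_force'],s['grip_width'])
p,d=eyes.grab_frame('side');cv2.imwrite('pics/s3.png',cv2.resize(p[150:330,130:340],None,fx=3.3,fy=3.3,interpolation=cv2.INTER_CUBIC))
for o in eyes.place_of('side','amber_bottle_mid'):print(o)
p,d=eyes.grab_frame('wrist');cv2.imwrite('pics/w3.png',p)
for o in eyes.place_of('wrist','amber_bottle_mid'):print(o)
E
```

```text
6.0333 [0.60621163 0.03923646 0.16741481] [3.13250546e+00 1.24054071e-04 1.64484737e+00] [1.3827513  0.14693008 0.52461468] 0.08552600215018817
{'position': [0.6059, 0.0405, 0.054], 'p': 0.61}
{'position': [0.6052, 0.0353, 0.0544], 'p': 0.91}
```

View pics/w3.png

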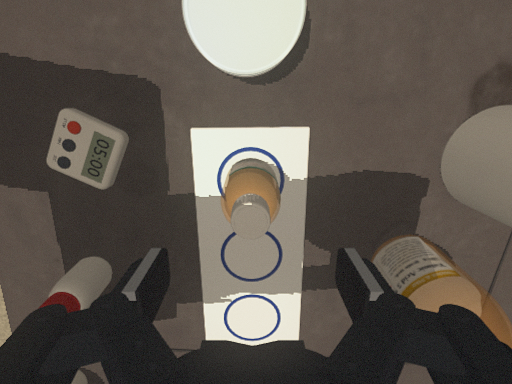

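```bash
cat >> h.py <<'E'
from scipy.spatial.transform import Rotation as Ro
def wT():
    s=r.sense();T=np.eye(4);T[:3,:3]=Ro.from_euler('xyz',s['tcp_rot']).as_matrix();T[:3,3]=s['tcp_pos']
    return T@eyes.camera_info('wrist')['mount']
def wplane(T,uv,z):
    K=eyes.camera_info('wrist').get('intrinsics')
    if K is None: K=eyes.camera_info('wrist')['K']
    uv=np.atleast_2d(np.asarray(uv,float))
    d=np.c_[(uv-[K[0,2],K[1,2]])/[K[0,0],K[1,1]],np.ones(len(uv))]@T[:3,:3].T
    return T[:3,3]+d*((z-T[2,3])/d[:,2])[:,None]
E
python3 - <<'E'
from h import *
T=wT();p=cv2.imread('pics/w3.png')
b=p.astype(int);m=(b[...,0]-b[...,2]>50)
m[:, :205]=0;m[:,300:]=0
for a,c in((140,225),(222,283),(285,345)):
    q=m.copy();q[:a]=0;q[c:]=0
    v,u=np.where(q);P=wplane(T,np.c_[u,v],.005)[:,:2]*1000
    print(len(u),cv2.fitEllipse(P.astype(np.float32)))
E
```

```text
304 ((600.1217651367188, 41.853858947753906), (63.92212677001953, 64.21732330322266), 154.3222198486328)Traceback (most recent call last):
  File "<stdin>", line 8, in <module>
cv2.error: OpenCV(4.12.0) /io/opencv/modules/imgproc/src/shapedescr.cpp:361: error: (-201:Incorrect size of input array) There should be at least 5 points to fit the ellipse in function 'fitEllipseNoDirect'
```

```bash
python3 - <<'E'
from h import *
T=wT();p=cv2.imread('pics/w3.png')
b=p.astype(int);m=(b[...,0]-b[...,2]>25)
m[:, :212]=0;m[:,295:]=0
for a,c in((228,283),(288,340)):
    q=m.copy();q[:a]=0;q[c:]=0
    v,u=np.where(q);print(len(u))
    if len(u)>5:
        P=wplane(T,np.c_[u,v],.005)[:,:2]*1000
        print(cv2.fitEllipse(P.astype(np.float32)))
p2,d=eyes.grab_frame('wrist')
K=eyes.camera_info('wrist')['intrinsics']
v,u=np.mgrid[:384,:512]
X=np.stack([(u-K[0,2])/K[0,0]*d,(v-K[1,2])/K[1,1]*d,d],-1)@T[:3,:3].T+T[:3,3]
Q=X[150:245,215:290];k=(Q[...,2]>.097)&(Q[...,2]<.106);Q=Q[k]
print(len(Q),Q.mean(0),Q.min(0),Q.max(0))
E
```

```text
316
((607.1806030273438, -42.454139709472656), (63.6760139465332, 63.81675720214844), 98.4303970336914)
362
((614.2398681640625, -126.8696517944336), (63.74641036987305, 63.89822769165039), 140.32025146484375)
283 [0.60224447 0.04697892 0.10337605] [0.58943634 0.0277477  0.09702477] [0.61662572 0.05497584 0.10599853]
```

```bash
python3 - <<'E'
from h import *
s=r.sense();print(s['clock'],s['tcp_pos'],s['tcp_rot'],s['joint_pos'])
E
```

```text
6.2833 [0.60179664 0.03894048 0.15997359] [-3.13940770e+00 -5.13933696e-05  1.64478075e+00] [ 6.21159610e-02  4.18123155e-01  1.75829323e+00  3.09187998e-05
  9.67361672e-01 -1.18860880e-02]
```

apply_moves(commands=[[[0, 0, -0.03, -0.02, -0.014, 0, 1], [0, 0, -0.08, -0.05, -0.035, 0, 1], [0, 0, -0.13, -0.08, -0.056, 0, 1], [0, 0, -0.18, -0.11, -0.077, -0.01, 1], [0, 0, -0.23, -0.14, -0.098, -0.02, 1], [0, 0, -0.25, -0.16, -0.111, -0.03, 1], [0, 0, -0.25, -0.168, -0.117, -0.03, 1], [0, 0, -0.25, -0.168, -0.117, -0.03, 1], [0, 0, -0.25, -0.168, -0.117, -0.03, 1]]])

```text
clock: 7.03
tcp_pos: [0.4354, -0.0781, 0.1312]
tcp_rot: [3.141, -0.0, 1.394]
contact_force: [0.0, -0.1, 1.1]
grip_width: 0.0853
```

```bash
python3 - <<'E'
from h import *
T=wT();s=r.sense();print(s['tcp_pos'],s['tcp_rot'])
p,d=eyes.grab_frame('wrist');cv2.imwrite('pics/w4.png',p)
for o in eyes.place_of('wrist','red_bottle_mid'):print(o)
E
```

```text
[ 0.43536601 -0.07808651  0.13123552] [ 3.14139310e+00 -2.13185397e-04  1.39432828e+00]
{'position': [0.4373, -0.0795, 0.0377], 'p': 0.58}
```

View pics/w4.png

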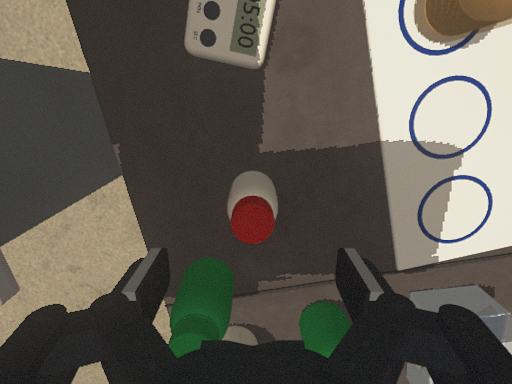

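Red bottle at (252,205), between the jaws. Descend and grip.

apply_moves(commands=[[[0, 0, 0, 0, 0, -0.03, 1], [0, 0, 0, 0, 0, -0.06, 1], [0, 0, 0, 0, 0, -0.085, 1], [0, 0, 0, 0, 0, -0.085, 1], [0, 0, 0, 0, 0, -0.085, 1], [0, 0, 0, 0, 0, -0.085, 0], [0, 0, 0, 0, 0, -0.085, 0], [0, 0, 0, 0, 0, -0.085, 0], [0, 0, 0, 0, 0, -0.085, 0], [0, 0, 0, 0, 0, -0.085, 0], [0, 0, 0, 0, 0, -0.085, 0], [0, 0, 0, 0, 0, -0.085, 0], [0, 0, 0, 0, 0, -0.085, 0], [0, 0, 0, 0, 0, -0.085, 0]]])

```text
clock: 8.3
tcp_pos: [0.4356, -0.0781, 0.0478]
tcp_rot: [3.139, -0.0, 1.395]
contact_force: [-2.2, 2.1, 15.6]
grip_width: 0.0373
```

apply_moves(commands=[[[0, 0, 0, 0, 0, 0.02, 0], [0, 0, 0, 0, 0, 0.045, 0], [0, 0, 0, 0.01, -0.003, 0.05, 0], [0, 0, 0, 0.03, -0.009, 0.05, 0], [0, 0, 0, 0.055, -0.016, 0.05, 0], [0, 0, 0, 0.08, -0.023, 0.05, 0], [0, 0, 0, 0.105, -0.03, 0.05, 0], [0, 0, 0, 0.13, -0.037, 0.05, 0], [0, 0, 0, 0.15, -0.043, 0.05, 0], [0, 0, 0, 0.167, -0.047, 0.05, 0], [0, 0, 0, 0.1765, -0.05, 0.05, 0], [0, 0, 0, 0.1785, -0.05, 0.05, 0], [0, 0, 0, 0.1785, -0.05, 0.035, 0], [0, 0, 0, 0.1785, -0.05, 0.02, 0], [0, 0, 0, 0.1785, -0.05, 0.015, 0], [0, 0, 0, 0.1785, -0.05, 0.015, 0], [0, 0, 0, 0.1785, -0.05, 0.015, 0]]])

```text
clock: 9.72
tcp_pos: [0.6127, -0.1278, 0.0613]
tcp_rot: [-3.141, -0.0, 1.395]
contact_force: [0.1, -0.2, -0.6]
grip_width: 0.0372
```

```bash
python3 - <<'E'
from h import *
s=r.sense();print(s['tcp_pos'],s['tcp_rot'])
p,d=eyes.grab_frame('side')
for o in eyes.place_of('side','red_bottle_mid'):print(o)
s=r.sense();print(s['tcp_pos'],s['tcp_rot'])
E
```

```text
[ 0.61266238 -0.12783363  0.06132305] [-3.14071698e+00 -4.97176761e-05  1.39478968e+00]
{'position': [0.6147, -0.1246, 0.0493], 'p': 0.83}
[ 0.61353632 -0.12801188  0.06212673] [3.14060623e+00 1.89032452e-05 1.39484913e+00]
```

apply_moves(commands=[[[0, 0, 0, 0.001, 0, -0.004, 0], [0, 0, 0, 0.001, 0, -0.0085, 0], [0, 0, 0, 0.001, 0, -0.009, 0], [0, 0, 0, 0.001, 0, -0.009, 0], [0, 0, 0, 0.001, 0, -0.009, 0.3], [0, 0, 0, 0.001, 0, -0.009, 0.5], [0, 0, 0, 0.001, 0, -0.009, 0.75], [0, 0, 0, 0.001, 0, -0.009, 1], [0, 0, 0, 0.001, 0, -0.009, 1], [0, 0, 0, 0.001, 0, -0.009, 1], [0, 0, 0, 0.001, 0, 0.02, 1], [0, 0, 0, 0.001, 0, 0.055, 1], [0, 0, 0, 0.001, 0, 0.085, 1], [0, 0, 0, 0.001, 0, 0.1, 1], [0, 0, 0, 0.001, 0, 0.1, 1], [0, 0, 0, 0.001, 0, 0.1, 1], [0, 0, 0, 0.001, 0, 0.1, 1]]])

```text
clock: 11.23
tcp_pos: [0.6135, -0.1278, 0.1603]
tcp_rot: [-3.14, -0.0, 1.395]
contact_force: [0.3, -0.3, -0.9]
grip_width: 0.0854
```

```bash
python3 - <<'E'
from h import *
T=wT();s=r.sense();print(s['tcp_pos'],s['tcp_rot'])
p,d=eyes.grab_frame('wrist');cv2.imwrite('pics/w5.png',p)
for l in('red_bottle_mid','amber_bottle_mid','mat'):
  for o in eyes.place_of('wrist',l):print(l,o)
p,d=eyes.grab_frame('top')
for l in('navy_bottle_mid','timer_mid','red_bottle_mid','amber_bottle_mid'):
  for o in eyes.place_of('top',l):print(l,o)
s=r.sense();print(s['tcp_pos'],s['tcp_rot'])
E
```

```text
[ 0.61352752 -0.12784514  0.16025564] [-3.14013895e+00 -3.54356669e-05  1.39479599e+00]
red_bottle_mid {'position': [0.615, -0.1309, 0.0443], 'p': 0.64}
mat {'position': [0.6073, -0.048, 0.0052], 'p': 0.62}
navy_bottle_mid {'position': [0.4288, -0.3429, 0.0459], 'p': 0.75}
navy_bottle_mid {'position': [0.6071, -0.274, -0.0001], 'p': 0.71}
navy_bottle_mid {'position': [0.386, -0.2497, 0.0485], 'p': 0.68}
navy_bottle_mid {'position': [0.4829, -0.2336, 0.0476], 'p': 0.59}
navy_bottle_mid {'position': [0.3849, -0.4293, 0.0505], 'p': 0.53}
timer_mid {'position': [0.4434, 0.0572, 0.0072], 'p': 0.92}
red_bottle_mid {'position': [0.6051, -0.2758, -0.0006], 'p': 0.54}
amber_bottle_mid {'position': [0.6055, 0.0416, 0.0544], 'p': 0.54}
[ 0.61413495 -0.12797625  0.16092047] [-3.14109719e+00 -2.81627448e-05  1.39479295e+00]
```

View pics/w5.png

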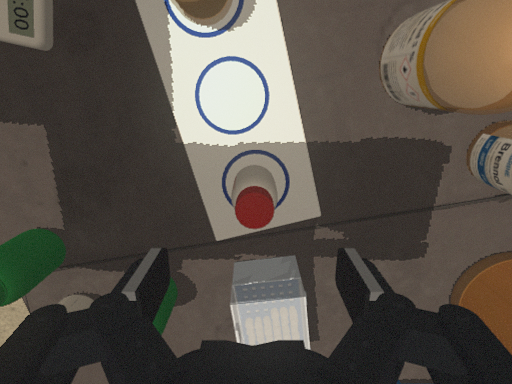

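Red stands inside its ring at (255,185). Next is navy at (0.385,-0.248).

apply_moves(commands=[[[0, 0, -0.04, -0.02, -0.011, 0, 1], [0, 0, -0.09, -0.05, -0.026, 0, 1], [0, 0, -0.14, -0.08, -0.042, 0, 1], [0, 0, -0.19, -0.11, -0.058, 0, 1], [0, 0, -0.24, -0.14, -0.073, 0, 1], [0, 0, -0.29, -0.17, -0.089, 0, 1], [0, 0, -0.34, -0.2, -0.105, 0, 1], [0, 0, -0.38, -0.22, -0.115, 0, 1], [0, 0, -0.38, -0.2295, -0.12, 0, 1], [0, 0, -0.38, -0.2295, -0.12, 0, 1], [0, 0, -0.38, -0.2295, -0.12, 0, 1], [0, 0, -0.38, -0.2295, -0.12, 0, 1]]])

```text
clock: 12.68
tcp_pos: [0.386, -0.248, 0.1615]
tcp_rot: [3.141, -0.0, 1.016]
contact_force: [-0.5, -0.0, -0.3]
grip_width: 0.0853
```

```bash
python3 - <<'E'
from h import *
T=wT();s=r.sense();print(s['tcp_pos'],s['tcp_rot'])
p,d=eyes.grab_frame('wrist');cv2.imwrite('pics/w6.png',p)
for l in('navy_bottle_mid',):
  for o in eyes.place_of('wrist',l):print(l,o)
E
```

```text
[ 0.38596776 -0.24798059  0.16150042] [ 3.14053657e+00 -2.63381165e-04  1.01576923e+00]
navy_bottle_mid {'position': [0.4287, -0.3452, 0.0487], 'p': 0.88}
navy_bottle_mid {'position': [0.3856, -0.2491, 0.0461], 'p': 0.86}
navy_bottle_mid {'position': [0.4848, -0.2334, 0.0486], 'p': 0.75}
navy_bottle_mid {'position': [0.3774, -0.1602, 0.0445], 'p': 0.63}
navy_bottle_mid {'position': [0.388, -0.4279, 0.0464], 'p': 0.63}
```

View pics/w6.png

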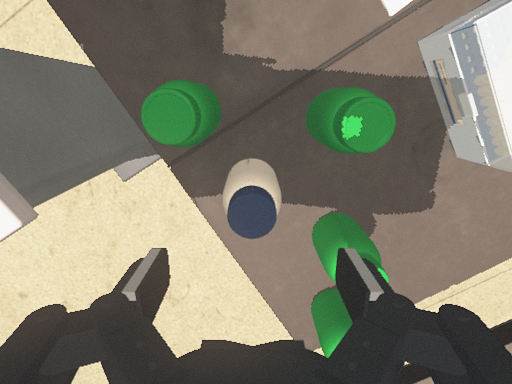

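Navy cap at (252,210) is centred between the jaws, and the green bottles stay clear of the fingers.

apply_moves(commands=[[[0, 0, 0, -0.001, -0.0005, -0.03, 1], [0, 0, 0, -0.001, -0.0005, -0.06, 1], [0, 0, 0, -0.001, -0.0005, -0.09, 1], [0, 0, 0, -0.001, -0.0005, -0.1065, 1], [0, 0, 0, -0.001, -0.0005, -0.1065, 1], [0, 0, 0, -0.001, -0.0005, -0.1065, 1], [0, 0, 0, -0.001, -0.0005, -0.1065, 0], [0, 0, 0, -0.001, -0.0005, -0.1065, 0], [0, 0, 0, -0.001, -0.0005, -0.1065, 0], [0, 0, 0, -0.001, -0.0005, -0.1065, 0], [0, 0, 0, -0.001, -0.0005, -0.1065, 0], [0, 0, 0, -0.001, -0.0005, -0.1065, 0], [0, 0, 0, -0.001, -0.0005, -0.1065, 0], [0, 0, 0, -0.001, -0.0005, -0.1065, 0]]])

```text
clock: 13.95
tcp_pos: [0.3846, -0.249, 0.0563]
tcp_rot: [3.139, -0.0, 1.015]
contact_force: [-1.4, 1.5, 11.6]
grip_width: 0.0467
```

apply_moves(commands=[[[0, 0, 0, 0, 0, 0.02, 0], [0, 0, 0, 0, 0, 0.05, 0], [0, 0, 0, 0, 0, 0.08, 0], [0, 0, 0, 0, 0, 0.11, 0], [0, 0, 0.02, 0.005, 0.005, 0.118, 0], [0, 0, 0.06, 0.02, 0.019, 0.12, 0], [0, 0, 0.11, 0.04, 0.037, 0.12, 0], [0, 0, 0.17, 0.065, 0.06, 0.12, 0], [0, 0, 0.23, 0.09, 0.083, 0.12, 0], [0, 0, 0.29, 0.115, 0.107, 0.12, 0], [0, 0, 0.35, 0.14, 0.13, 0.12, 0], [0, 0, 0.41, 0.165, 0.153, 0.12, 0], [0, 0, 0.47, 0.19, 0.176, 0.12, 0], [0, 0, 0.52, 0.207, 0.192, 0.12, 0], [0, 0, 0.55, 0.218, 0.202, 0.12, 0], [0, 0, 0.57, 0.2227, 0.2065, 0.12, 0], [0, 0, 0.57, 0.2227, 0.2065, 0.12, 0], [0, 0, 0.57, 0.2227, 0.2065, 0.12, 0]]])

```text
clock: 15.45
tcp_pos: [0.6055, -0.0425, 0.1744]
tcp_rot: [-3.14, 0.0, 1.584]
contact_force: [-0.2, 0.7, -1.6]
grip_width: 0.0463
```

apply_moves(commands=[[[0, 0, 0, 0, 0, -0.03, 0], [0, 0, 0, 0, 0, -0.06, 0], [0, 0, 0, 0, 0, -0.085, 0], [0, 0, 0, 0, 0, -0.1, 0], [0, 0, 0, 0, 0, -0.105, 0], [0, 0, 0, 0, 0, -0.105, 0], [0, 0, 0, 0, 0, -0.105, 0], [0, 0, 0, 0, 0, -0.105, 0]]])

```text
clock: 16.12
tcp_pos: [0.6071, -0.0425, 0.0712]
tcp_rot: [3.14, 0.0, 1.584]
contact_force: [-0.4, -0.2, -1.4]
grip_width: 0.0468
```

```bash
python3 - <<'E'
from h import *
s=r.sense();print(s['tcp_pos'],s['tcp_rot'])
p,d=eyes.grab_frame('side');cv2.imwrite('pics/s7.png',cv2.resize(p[150:330,130:340],None,fx=3.3,fy=3.3,interpolation=cv2.INTER_CUBIC))
for o in eyes.place_of('side','navy_bottle_mid'):print(o)
s=r.sense();print(s['tcp_pos'],s['tcp_rot'])
E
```

```text
[ 0.60714546 -0.04250822  0.07121012] [3.13958872e+00 2.20747708e-04 1.58400470e+00]
{'position': [0.6062, -0.0388, 0.0615], 'p': 0.89}
{'position': [0.4305, -0.3428, 0.0468], 'p': 0.8}
{'position': [0.3769, -0.1585, 0.0452], 'p': 0.76}
{'position': [0.3875, -0.4269, 0.0509], 'p': 0.71}
{'position': [0.4808, -0.2339, 0.0468], 'p': 0.66}
[ 0.60725594 -0.04224311  0.07123535] [3.13931152e+00 2.20769307e-04 1.58446751e+00]
```

View pics/s7.png

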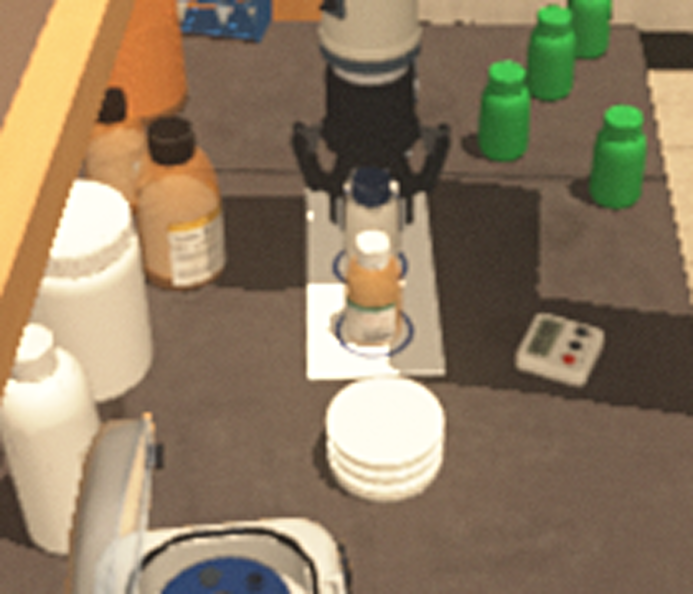

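Navy is over the middle ring (370,265), with amber standing in its own ring at (375,330). Lower and release.

apply_moves(commands=[[[0, 0, 0, 0, 0, -0.004, 0], [0, 0, 0, 0, 0, -0.008, 0], [0, 0, 0, 0, 0, -0.0095, 0], [0, 0, 0, 0, 0, -0.0095, 0], [0, 0, 0, 0, 0, -0.0095, 0.3], [0, 0, 0, 0, 0, -0.0095, 0.6], [0, 0, 0, 0, 0, -0.0095, 0.8], [0, 0, 0, 0, 0, -0.0095, 1], [0, 0, 0, 0, 0, -0.0095, 1], [0, 0, 0, 0, 0, -0.0095, 1], [0, 0, 0, 0, 0, 0.02, 1], [0, 0, 0, 0, 0, 0.055, 1], [0, 0, 0, 0, 0, 0.085, 1], [0, 0, 0, 0, 0, 0.09, 1], [0, 0, 0, 0, 0, 0.09, 1], [0, 0, 0, 0, 0, 0.09, 1], [0, 0, 0, 0, 0, 0.09, 1]]])

```text
clock: 17.63
tcp_pos: [0.6054, -0.0419, 0.1582]
tcp_rot: [-3.139, -0.0, 1.585]
contact_force: [-0.5, -0.2, -0.4]
grip_width: 0.0854
```

```bash
python3 - <<'E'
from h import *
T=wT();s=r.sense();print(s['tcp_pos'],s['tcp_rot'])
p,d=eyes.grab_frame('wrist');cv2.imwrite('pics/w8.png',p)
for l in('navy_bottle_mid','amber_bottle_mid','red_bottle_mid','timer_mid'):
  for o in eyes.place_of('wrist',l):print(l,o)
# timer: light pixels
K=eyes.camera_info('wrist')['intrinsics']
E
```

```text
[ 0.60541263 -0.04192159  0.15823119] [-3.13920228e+00 -1.69547931e-04  1.58483298e+00]
navy_bottle_mid {'position': [0.3785, -0.1607, 0.0442], 'p': 0.92}
navy_bottle_mid {'position': [0.6083, -0.0435, 0.0527], 'p': 0.76}
red_bottle_mid {'position': [0.6178, -0.1266, 0.0442], 'p': 0.57}
timer_mid {'position': [0.4434, 0.0601, 0.0041], 'p': 0.58}
```

View pics/w8.png

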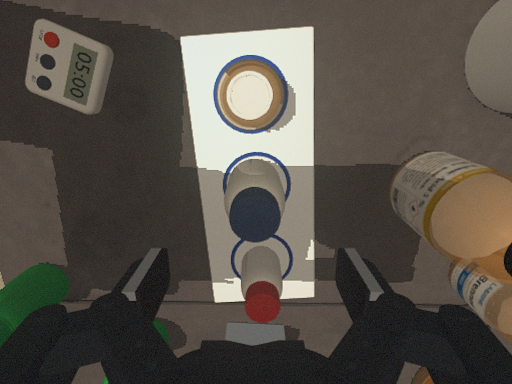

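```bash
python3 - <<'E'
from h import *
T=wT();p=cv2.imread('pics/w8.png')
m=np.zeros((384,512),np.uint8);m[10:125,15:125]=1
m&=(p.min(2)>95).astype(np.uint8)
n,l,st,c=cv2.connectedComponentsWithStats(m);k=1+np.argmax(st[1:,4]);print(st[k])
v,u=np.where(l==k);P=wplane(T,np.c_[u,v],.015)[:,:2]*1000
print(cv2.minAreaRect(P.astype(np.float32)))
s=r.sense();print(s['tcp_pos'],s['tcp_rot'])
E
```

```text
[  26   19   81   94 3239]
((444.5047302246094, 62.007080078125), (60.555946350097656, 60.141788482666016), 68.4002456665039)
[ 0.60593729 -0.0419395   0.15872589] [-3.13989287e+00 -1.61959982e-04  1.58479756e+00]
```

apply_moves(commands=[[[0, 0, -0.05, -0.025, 0.01, 0, 1], [0, 0, -0.11, -0.055, 0.03, 0, 1], [0, 0, -0.17, -0.085, 0.05, 0, 1], [0, 0, -0.23, -0.11, 0.066, 0, 1], [0, 0, -0.29, -0.135, 0.084, -0.01, 1], [0, 0, -0.35, -0.155, 0.098, -0.035, 1], [0, 0, -0.391, -0.163, 0.102, -0.06, 1], [0, 0, -0.391, -0.163, 0.102, -0.06, 1], [0, 0, -0.391, -0.163, 0.102, -0.06, 1], [0, 0, -0.391, -0.163, 0.102, -0.06, 1], [0, 0, -0.391, -0.163, 0.102, -0.06, 1]]])

```text
clock: 18.8
tcp_pos: [0.4454, 0.0598, 0.101]
tcp_rot: [3.139, -0.001, 1.194]
contact_force: [-0.2, -0.5, 0.6]
grip_width: 0.0852
```

```bash
python3 - <<'E'
from h import *
T=wT();s=r.sense();print(s['tcp_pos'],s['tcp_rot'])
p,d=eyes.grab_frame('wrist');cv2.imwrite('pics/w9.png',p)
for l in('timer_mid',):
  for o in eyes.place_of('wrist',l):print(l,o)
E
```

```text
[0.44543329 0.05977425 0.1009691 ] [ 3.13932034e+00 -1.16201936e-03  1.19421609e+00]
timer_mid {'position': [0.4404, 0.0596, 0.007], 'p': 0.89}
```

View pics/w9.png

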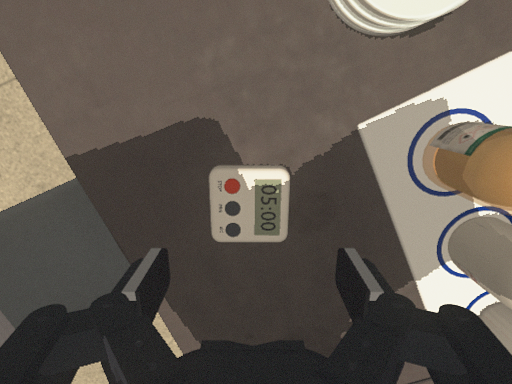

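Timer at (249,204) is square to the jaws and centred. Descend just above the worktop and grip.

apply_moves(commands=[[[0, 0, 0, -0.0025, 0.0005, -0.03, 1], [0, 0, 0, -0.0025, 0.0005, -0.055, 1], [0, 0, 0, -0.0025, 0.0005, -0.072, 1], [0, 0, 0, -0.0025, 0.0005, -0.079, 1], [0, 0, 0, -0.0025, 0.0005, -0.079, 1], [0, 0, 0, -0.0025, 0.0005, -0.079, 1], [0, 0, 0, -0.0025, 0.0005, -0.079, 1]]])

```text
clock: 19.48
tcp_pos: [0.4419, 0.0605, 0.0218]
tcp_rot: [3.14, -0.001, 1.194]
contact_force: [-0.5, -0.3, 0.5]
grip_width: 0.0857
```

apply_moves(commands=[[[0, 0, 0, 0, 0, 0, 0], [0, 0, 0, 0, 0, 0, 0], [0, 0, 0, 0, 0, 0, 0], [0, 0, 0, 0, 0, 0, 0], [0, 0, 0, 0, 0, 0, 0], [0, 0, 0, 0, 0, 0, 0], [0, 0, 0, 0, 0, 0, 0]]])

```text
clock: 20.07
tcp_pos: [0.4417, 0.0606, 0.0221]
tcp_rot: [3.14, -0.001, 1.194]
contact_force: [-2.6, -1.5, 15.7]
grip_width: 0.0603
```

apply_moves(commands=[[[0, 0, 0, 0, 0, 0.02, 0], [0, 0, 0, 0, 0, 0.05, 0], [0, 0, 0, 0, 0, 0.085, 0], [0, 0, 0, 0, 0, 0.115, 0], [0, 0, 0.01, 0.005, -0.01, 0.13, 0], [0, 0, 0.03, 0.014, -0.03, 0.135, 0], [0, 0, 0.06, 0.029, -0.06, 0.135, 0], [0, 0, 0.09, 0.043, -0.09, 0.135, 0], [0, 0, 0.12, 0.058, -0.12, 0.135, 0], [0, 0, 0.15, 0.073, -0.15, 0.135, 0], [0, 0, 0.18, 0.087, -0.18, 0.135, 0], [0, 0, 0.21, 0.102, -0.21, 0.135, 0], [0, 0, 0.24, 0.116, -0.24, 0.135, 0], [0, 0, 0.27, 0.131, -0.27, 0.135, 0], [0, 0, 0.3, 0.145, -0.3, 0.135, 0], [0, 0, 0.32, 0.156, -0.322, 0.135, 0], [0, 0, 0.326, 0.162, -0.335, 0.135, 0], [0, 0, 0.326, 0.163, -0.3365, 0.135, 0], [0, 0, 0.326, 0.163, -0.3365, 0.135, 0], [0, 0, 0.326, 0.163, -0.3365, 0.135, 0]]])

```text
clock: 21.73
tcp_pos: [0.6033, -0.2753, 0.1557]
tcp_rot: [-3.141, -0.001, 1.52]
contact_force: [0.2, 0.0, -1.4]
grip_width: 0.0597
```

```bash
python3 - <<'E'
from h import *
s=r.sense();print(s['tcp_pos'],s['tcp_rot'],s['grip_width'],s['contact_force'])
p,d=eyes.grab_frame('side');cv2.imwrite('pics/s10.png',cv2.resize(p[130:310,130:340],None,fx=3.3,fy=3.3,interpolation=cv2.INTER_CUBIC))
for l in('timer_mid','tip_box'):
  for o in eyes.place_of('side',l):print(l,o)
s=r.sense();print(s['tcp_pos'],s['tcp_rot'])
E
```

```text
[ 0.60327912 -0.27525553  0.15569844] [-3.14076001e+00 -5.88741710e-04  1.51950438e+00] 0.059679262304166446 [ 0.20680802  0.03003567 -1.36069831]
timer_mid {'position': [0.6067, -0.2772, 0.1431], 'p': 0.69}
tip_box {'position': [0.6065, -0.2744, 0.0004], 'p': 0.62}
[ 0.60354865 -0.27489032  0.15592952] [-3.14120730e+00 -2.84950409e-04  1.52057887e+00]
```

View pics/s10.png

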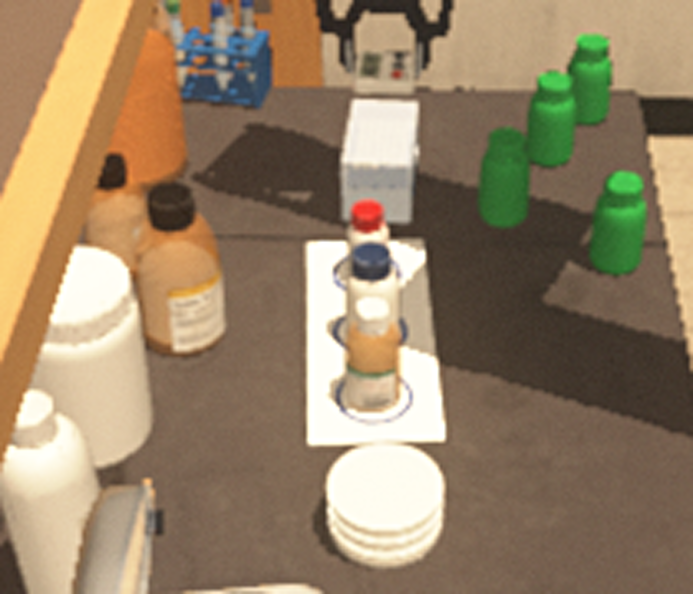

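apply_moves(commands=[[[0, 0, 0, 0.001, -0.001, -0.02, 0], [0, 0, 0, 0.001, -0.001, -0.04, 0], [0, 0, 0, 0.001, -0.001, -0.052, 0], [0, 0, 0, 0.001, -0.001, -0.058, 0], [0, 0, 0, 0.001, -0.001, -0.061, 0], [0, 0, 0, 0.001, -0.001, -0.0625, 0], [0, 0, 0, 0.001, -0.001, -0.0625, 0], [0, 0, 0, 0.001, -0.001, -0.0625, 0]]])

```text
clock: 22.55
tcp_pos: [0.6055, -0.2772, 0.0941]
tcp_rot: [3.14, 0.0, 1.52]
contact_force: [0.6, -0.1, -0.5]
grip_width: 0.0601
```

apply_moves(commands=[[[0, 0, 0, 0, 0, -0.0008, 0], [0, 0, 0, 0, 0, -0.001, 0], [0, 0, 0, 0, 0, -0.001, 0.8], [0, 0, 0, 0, 0, -0.001, 0.9], [0, 0, 0, 0, 0, -0.001, 1], [0, 0, 0, 0, 0, -0.001, 1], [0, 0, 0, 0, 0, -0.001, 1], [0, 0, 0, 0, 0, -0.001, 1], [0, 0, 0, 0, 0, 0.02, 1], [0, 0, 0, 0, 0, 0.05, 1], [0, 0, 0, 0, 0, 0.08, 1], [0, 0, 0, 0, 0, 0.09, 1], [0, 0, 0, 0, 0, 0.09, 1], [0, 0, 0, 0, 0, 0.09, 1]]])

```text
clock: 23.72
tcp_pos: [0.6049, -0.277, 0.1833]
tcp_rot: [3.141, 0.0, 1.52]
contact_force: [-0.2, 0.3, 0.0]
grip_width: 0.0855
```

```bash
python3 - <<'E'
from h import *
T=wT();s=r.sense();print(s['tcp_pos'],s['tcp_rot'],s['contact_force'])
p,d=eyes.grab_frame('wrist');cv2.imwrite('pics/w11.png',p)
for l in('timer_mid','tip_box'):
  for o in eyes.place_of('wrist',l):print(l,o)
E
```

```text
[ 0.60491653 -0.27698934  0.18325439] [3.14099691e+00 2.45027290e-04 1.51979424e+00] [-0.18639262  0.33861156  0.03015092]
timer_mid {'position': [0.6013, -0.2772, 0.0798], 'p': 0.8}
tip_box {'position': [0.6061, -0.2742, 0.0025], 'p': 0.58}
```

View pics/w11.png

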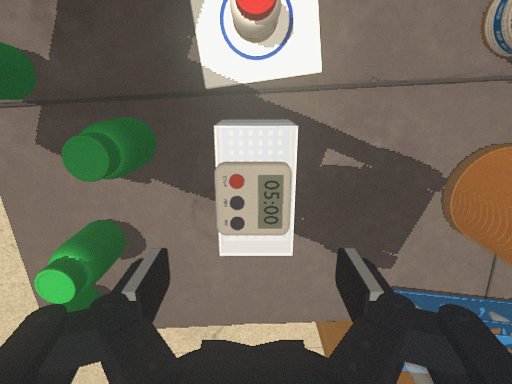

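Timer lies face up on the lid at (253,198). Retract for a final check.

apply_moves(commands=[[[0, 0, 0, -0.03, 0, 0.01, 1], [0, 0, 0, -0.065, 0.01, 0.03, 1], [0, 0, 0, -0.1, 0.02, 0.05, 1], [0, 0, 0, -0.135, 0.035, 0.07, 1], [0, 0, 0, -0.165, 0.055, 0.09, 1], [0, 0, 0, -0.185, 0.085, 0.1, 1], [0, 0, 0, -0.2, 0.12, 0.1, 1], [0, 0, 0, -0.21, 0.155, 0.1, 1], [0, 0, 0, -0.22, 0.19, 0.1, 1], [0, 0, 0, -0.23, 0.225, 0.1, 1], [0, 0, 0, -0.24, 0.26, 0.1, 1], [0, 0, 0, -0.25, 0.295, 0.1, 1], [0, 0, 0, -0.26, 0.33, 0.1, 1], [0, 0, 0, -0.26, 0.365, 0.1, 1], [0, 0, 0, -0.26, 0.4, 0.1, 1], [0, 0, 0, -0.26, 0.435, 0.1, 1], [0, 0, 0, -0.26, 0.47, 0.1, 1], [0, 0, 0, -0.26, 0.48, 0.1, 1], [0, 0, 0, -0.26, 0.48, 0.1, 1]]])

```text
clock: 25.45
tcp_pos: [0.3444, 0.2049, 0.2822]
tcp_rot: [-3.14, 0.001, 1.523]
contact_force: [-0.1, -0.8, 0.5]
grip_width: 0.0853
```

```bash
python3 - <<'E'
from h import *
s=r.sense();print(s['clock'],s['tcp_pos'],s['contact_force'])
for c in('top','side'):
  p,d=eyes.grab_frame(c);cv2.imwrite(f'pics/{c}12.png',cv2.resize(p[130:310,130:350],None,fx=3.3,fy=3.3,interpolation=cv2.INTER_CUBIC))
  for l in('red_bottle_mid','navy_bottle_mid','amber_bottle_mid','timer_mid','tip_box','mat','dishes_mid','amber_half'):
    for o in eyes.place_of(c,l):
      if o['p']>.45:print(c,l,o)
  if c=='top':
    X=cloud(c,d);Z=X[...,2]
    for n,(u,v),a,b in(('timer',(319,187),.08,.1),('red',(272,180),.076,.09),('navy',(243,184),.094,.108),('amber',(215,188),.1,.115)):
      Q=X[v-22:v+22,u-20:u+20].reshape(-1,3);Q=Q[(Q[:,2]>a)&(Q[:,2]<b)]
      if len(Q):print(n,len(Q),Q.mean(0))
E
```

```text
25.45 [0.34443768 0.20486158 0.28222565] [-0.14999397 -0.83900634  0.47226374]
top red_bottle_mid {'position': [0.6114, -0.1308, 0.0426], 'p': 0.5}
top navy_bottle_mid {'position': [0.4822, -0.2327, 0.0481], 'p': 0.72}
top navy_bottle_mid {'position': [0.3885, -0.4282, 0.0487], 'p': 0.71}
top navy_bottle_mid {'position': [0.3781, -0.1579, 0.0479], 'p': 0.53}
top navy_bottle_mid {'position': [0.6052, -0.0431, 0.0507], 'p': 0.51}
top navy_bottle_mid {'position': [0.4277, -0.3398, 0.0461], 'p': 0.49}
top amber_bottle_mid {'position': [0.6044, 0.0395, 0.0548], 'p': 0.72}
top timer_mid {'position': [0.6076, -0.2797, 0.0777], 'p': 0.98}
top timer_mid {'position': [0.7822, -0.0451, 0.0025], 'p': 0.51}
top tip_box {'position': [0.6077, -0.2775, 0.0021], 'p': 0.56}
top mat {'position': [0.6088, -0.0451, 0.0], 'p': 0.8}
top dishes_mid {'position': [0.5885, 0.1828, 0.0203], 'p': 0.56}
top amber_half {'position': [0.7801, -0.0484, 0.0008], 'p': 0.62}
timer 419 [ 0.6021104  -0.27578669  0.08627807]
red 79 [ 0.61215702 -0.12779167  0.08194056]
navy 115 [ 0.60408643 -0.04052905  0.0989278 ]
amber 6
[... 157 characters left out ...]
, 0.0489], 'p': 0.82}
side navy_bottle_mid {'position': [0.4821, -0.2316, 0.0458], 'p': 0.67}
side navy_bottle_mid {'position': [0.3756, -0.1609, 0.0462], 'p': 0.6}
side navy_bottle_mid {'position': [0.4306, -0.3439, 0.0503], 'p': 0.59}
side navy_bottle_mid {'position': [0.6097, -0.0404, 0.0492], 'p': 0.51}
side amber_bottle_mid {'position': [0.6034, 0.0414, 0.0547], 'p': 0.89}
side timer_mid {'position': [0.6059, -0.2738, 0.0783], 'p': 0.49}
side tip_box {'position': [0.6062, -0.276, 0.0008], 'p': 0.6}
side mat {'position': [0.6118, -0.0421, 0.0015], 'p': 0.58}
side dishes_mid {'position': [0.5879, 0.1805, 0.0246], 'p': 0.6}
side amber_half {'position': [0.7802, -0.0415, 0.0027], 'p': 0.61}
```

View pics/top12.png

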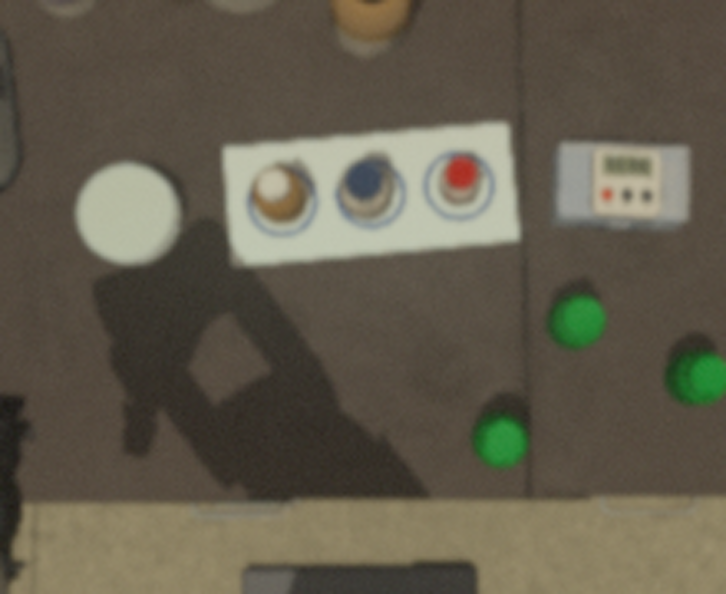

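View pics/side12.png

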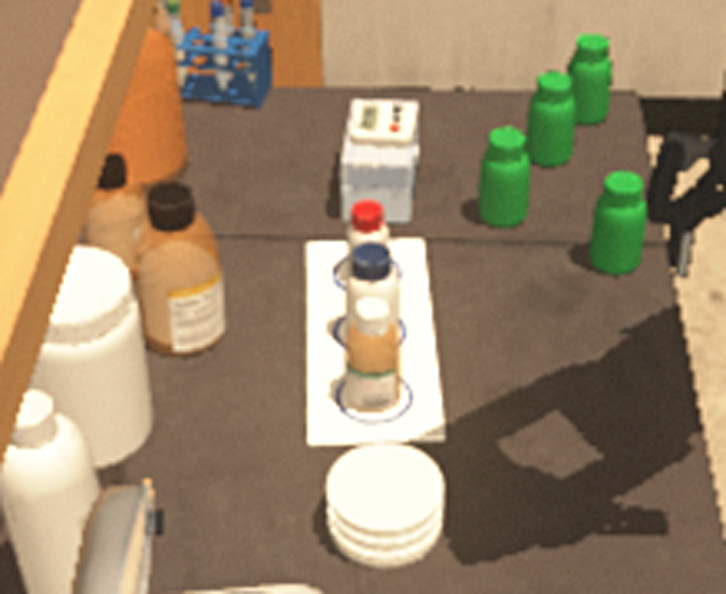

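Both views show all three bottles upright in their rings, the timer on the lid, and the dishes and black-capped bottle unmoved. Handing in.

```bash
python3 -c "
from station import r
r.close_job()"
```

```text
the job is handed in; nothing more can be done
```

The dosing station is laid out and the job is handed in after about 26 s of the 102 s allowed. I got no verdict back.

- **Bottles:** Red stands in the ring at the tip-box end, navy in the middle ring and white-capped amber at the dish end. All three look upright, and their last measured positions are within about 5 mm of the ring centres (limit 14 mm).
- **Timer:** It lies face up on the lid. The last checks put its centre about 2–5 mm from the box centre (limit 15 mm).
- **Left in place:** The dishes and the black-capped bottle measured within about 6 mm of their starts, which is about the networks' own scatter. Nothing touched them.
- **Checks that disagreed:** The networks also reported the green bottles as navy, and gave a few other false hits. I ruled these out from the pictures. The position estimates scattered by 3–5 mm between cameras, well inside the limits.

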